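# Clip a door plate to the gluing jig

## Task

A steel door plate is to be held in the gluing jig while its adhesive sets. Take the tallest of the three plates from the rack and stand it upright on the jig's base, flat against the front of the fence and centred on it; then squeeze the handles of the larger spring clip on the rail to open its jaws, lower it open over the middle of the top edges of plate and fence, and let it close so that it pinches both together and stands upright by itself. Leave the short plates, the small clip and the bottle undisturbed.

Things in the scene. Friction and masses are not known exactly. Their poses are not given: they have to be found in the camera images.
- jig: Fixed jig: base 70 (x) x 100 (y) x 8 mm; on it a steel fence 4 mm thick (x = 0 to 4 mm), 36 mm wide (y), top edge 68 mm above the bench. Origin: bench level, mid-width, under the fence's FRONT face, which looks to -x. In front the base is flat to x = -40 mm (bolt heads 3 mm high in the corners only); behind the fence are gussets up to z = 28 mm.
- home (a point): Point on the jig base's top (8 mm above the bench), 4 mm in front of the fence's face, mid-width: where the plate's origin is when it is home, its width along the jig's y (it overhangs the fence by 10 mm at each end).
- stack_top (a point): Point at the top edge of fence and home plate together (12 mm thick stack), in the middle of thickness and width, 68 mm above the bench: the clip's middle goes above it, its pin along the jig's y and 22 mm higher (as it sits on the rail).
- rack: Fixed wooden plate rack: base 116 (x) x 72 (y) x 6 mm with three grooves along y at x = -36, 0, +36 mm, each 10 mm wide between two ridges 40 mm long and 6 mm high. The plates stand in them on the base, width along y. Origin: centre of its underside. (Beside the work: tall machines and tools stand to its left, y > 0.1 m with x > 0.38 m, over 0.2 m high: swing past them drawn in.)
- plate: The tallest plate: steel, 8 mm thick (x), 56 wide (y), 60 tall (z), about 0.12 kg, keyhole on both faces (either may face the fence). Gripped from above by its side edges (56 mm apart) it leaves room for the fence, which is narrower. Stands by itself. Origin: centre of its underside. Starts in any groove of the rack.
- short_plate_1: Bystander: steel plate like the other but only 42 mm tall (8 x 56 x 42 mm), in another groove of the rack. Origin: centre of its underside.
- short_plate_2: Bystander: same as short_plate_1, in the remaining groove.
- rail: Fixed rail on which the clips are parked: a 12 mm thick (x), 136 mm long (y) wooden bar on edge, filling z = 26 to 60 mm, on two short posts and a base 56 x 140 x 6 mm. Origin: centre of its underside.
- clip: The larger spring clip, like a clothes-peg: jaws down, handles up. Origin: middle of its pin (hinge); y along the pin, x across (the way to squeeze), z up. Body moves with its +x half. 22 mm wide (y). Parked astride the rail, pin 22 mm above the bar, symmetric. Jaw pads lie 36 to 50 mm below the pin; throat above them 20 mm wide, free to 6 mm below the pin. 0.07 kg.
- clip_handles (a point): Point 27 mm above the larger clip's pin, between its handles (follows the +x half). Rubber handles from 8 to 45 mm above the pin, spreading upward: parked, 26 mm wide over all near the pin, 38 mm at the top. Squeezed to the stop they are parallel, 25 mm wide, and the jaws open 23 mm. That takes about 15 to 20 N; grip with 25 to 50 N. The jaws pinch with about 8 N.
- clip_jaw (a joint): Jaw angle of the larger clip (rad): 0 when pinching 12 mm (as parked, and as on plate plus fence), -0.25 shut on nothing, +0.26 fully open at the stop; sprung towards shut.
- small_clip: Bystander: a clip of the same kind, three quarters of the size (16 mm wide, handles to 36 mm above its pin), also parked on the rail, pin 76 mm above the bench, at the other of two places 64 mm apart.
- bottle: Bystander: small dropper bottle, 34 mm across, 102 mm tall, standing loose between jig, rack and rail. Origin: centre of its underside.
There are look-alikes about, which are no part of the job. What is shaped like the clip but red is not meant.

How it is judged:
By the outcome, as a careful person would: the job done as asked, in the order asked, and still so for the second after the job is handed in, with the robot touching nothing.
It also fails if it takes over 61 s, if anything falls off the work surface, if the arm or the gripper's body presses on something with over 40 N, if the wrist force passes 120 N, or if a joint passes its speed limit or range.

## Robot

A 7-joint arm with a two-finger parallel gripper is mounted at the origin on a cart in front of the work surface, level with it; the furniture and walls round the work are solid. World frame = base frame: x ahead of the robot, y to its left, z up, the work surface at z = 0. Lengths are in m, angles in rad, forces in N, time in s.
With the tool pointing down it reaches from about 0.35 to 0.9 m from the base axis. Payload 19.9 kg.
Tool frame: the origin (TCP) lies at the very end of the fingers, on their centre line; the grasp point (between the pads) lies manip.hold_point_z behind it (manip.hold_point_z is the distance from the TCP to the grasp point, in m); z points along the fingers, y is the line along which they close (so a half turn about z gives the same grasp; the last joint's range is limited). The gripper opens to 85 mm and grips with 20 to 120 N. Pads are 22 mm wide; open, the fingers measure 114 mm over their backs; the gripper's body (76 mm by 85 mm) begins 54 mm behind the grasp point. The pads swing forward as they close: fully open they stand 13 mm farther back than shut.
Start: joints at [-1.391, 0.417, -0.01, 1.614, 0.005, 1.111, -0.053], TCP at [0.137, 0.61, 0.231] pointing down, gripper open.
Joint ranges: [-2.81, 2.81], [-0.39, 2.02], [-1.27, 1.25], [0.06, 2.57], [-1.19, 4.33], [0.19, 2], [-2.82, 2.82]. Speed limits (rad/s): [1.89, 1.89, 2.39, 2.39, 3.01, 3.01, 3.01].

## Interface

Orientations are given as a rotation vector (axis times angle).
In Python, from workcell import manip, grab_frame, calibration, finder gives the robot as it stands. The module is installed in compiled form; this text tells all that it offers.
- The arm moves only by the tool jog_arm, never from a script. Its argument "increments" is a list that holds one entry, the list of rows, each a list of 5 numbers: the shift along the tool's x, y, z in m, then the turn about the tool's z in rad, then the closure, from 0 (fully open) to 1 (shut). In form: [[[tx, ty, tz, twist, jaw], ...]]. A call has 1 to 20 rows; each row shifts and turns the commanded pose from where the row before left it, along the tool's axes as they then stand; what a row does not reach is not made up. A row lasts 1/12 s, in which the tool goes at most 41.7 mm and 7.16 degrees, less where a joint would pass 70% of its speed; a pose out of reach is approached as far as the arm can. A call is refused whole if a number of a shift passes 0.0417 or a number of a turn 0.125, either way. A call with a gripper value outside its range is refused whole. The fingers move at their own pace and stop on an object; "newtons" is the grip in N (left out, the last holds). Time passes only in rows, so rows that do not move let the fingers close. It gives the time, the measured TCP pose, the force, the opening and the grip force at its end, in the units of the state.
- manip.get_state(): the state, without advancing time (a new reading comes with each control period).
- grab_frame(name): name is "scene" or "top" or "wrist"; returns (picture, depth): 400x640x3 uint8, blue, green, red; 400x640 float32, m along the optical axis (not along the pixel's ray), 0 where there is no reading.
- calibration(name): a dict with "fx", "fy", "cx", "cy" (pixels), "distortion" ([k1, k2, p1, p2, k3] as OpenCV has them; the pictures are not rectified), "world_from_camera" (4x4, takes a point from camera to world coordinates). Camera axes: x right, y down, z forward; pixel columns grow to the right and rows downward; lengths in m; the calibration is good to about 2 mm. A picture is of the moment at which its call begins: read the wrist's pose just before it. calibration takes no time and is no camera call; for the wrist camera it gives the pose at the moment of the call.
- manip.finish_job(): hands the job in; it is judged then, once.
Trained networks look in the newest picture that a camera, given by its name, has taken for a name from the list of things; names that differ only in an ending like _2 or _b are one class to them, and where a whole thing is asked for, a point or a joint stands for the part that bears it (a point fixed in the world has none). Each returns a list of dicts, best first, with "score" (0 to 1); they miss things now and then, are a little off and sometimes report something else, mostly with a low value. They report only what shows in the picture. A call takes as long as a camera call. They do not tell look-alikes from the thing itself.
- finder.search_frame(label, camera): "location" ([column, row] in pixels, amid what is visible of it).
- finder.tip_of(label, camera): "location" ([column, row] in pixels: a listed point, or the origin of a listed thing).
The state is a dict: "time": time; "q": joint angles; "joint_velocities": joint speeds; "effort": joint torques, N m; "tool_pos": TCP position; "tool_rot": TCP orientation; "wrist_force": force on the tool from outside, world axes, zero at the start; "ft_torque": the same for the moment, N m; "gripper_width": finger opening in m; "gripper_force": force on a finger pad.
Only numpy, scipy, OpenCV 4.12 (cv2) and the standard library are available. Lean on these libraries where they do the work, as an engineer would, in place of code of your own. Each camera call takes 0.05 s, during which the arm holds its last target. There are 200 camera calls.

## Working session

There is one attempt and no reset: what is moved stays moved. The work goes in short steps, Python scripts to look and compute and a tool call to move; the robot and the scene stay as the last step left them, time stands still between calls to the robot, and variables do not carry over. Pictures are saved under pics/ and viewed, at most 10 in all, crops included, and the job is handed in when it is done.

Besides the shell and the picture viewer there is one more tool, called after "Call:" as a command line: name --argument value ..., lists and objects as JSON in quotes. jog_arm: Moves the arm, as the interface text tells. Its arguments: {"type":"object","properties":{"increments":{"type":"array","items":{"type":"array","items":{"type":"array","items":{"type":"number"}}}},"newtons":{"type":"number"}},"required":["increments"]}

```bash
mkdir -p pics; cat > h.py <<'E'
import numpy as np,cv2
from workcell import manip,grab_frame,calibration,finder
def cloud(name):
    c=calibration(name); im,d=grab_frame(name)
    K=np.array([[c['fx'],0,c['cx']],[0,c['fy'],c['cy']],[0,0,1]])
    v,u=np.mgrid[0:400,0:640]
    n=cv2.undistortPoints(np.stack([u.ravel(),v.ravel()],1).astype(np.float64)[:,None],K,np.array(c['distortion']))[:,0].reshape(400,640,2)
    P=np.dstack([n[...,0]*d,n[...,1]*d,d])
    T=np.array(c['world_from_camera']); W=P@T[:3,:3].T+T[:3,3]
    W[d<=0]=np.nan
    return im,d,W
def at(W,p,r=2):
    c,q=int(round(p[0])),int(round(p[1])); return np.nanmedian(W[max(q-r,0):q+r+1,max(c-r,0):c+r+1].reshape(-1,3),axis=0)
E
python3 - <<'E'
from h import *
np.set_printoptions(precision=3,suppress=True)
s=manip.get_state();print(s['time'],s['tool_pos'],s['tool_rot'],manip.hold_point_z)
for n in ['scene','top']:
    im,d,W=cloud(n);cv2.imwrite(f'pics/{n}0.png',im);np.savez(f'{n}0.npz',W=W,im=im)
    print(n,np.array(calibration(n)['world_from_camera'])[:3,3])
    for l in ['jig','rack','plate','rail','clip','small_clip','bottle']:
        for r in finder.search_frame(l,n)[:4]: print(l,np.round(r['location']),round(r['score'],2),at(W,r['location']))
E
```

```text
0.0 [0.137 0.609 0.231] [-0.348 -3.122  0.002] 0.0187
scene [0.221 0.3   0.819]
jig [309. 209.] 0.66 [ 0.58  -0.169  0.01 ]
rack [290. 296.] 0.76 [0.489 0.026 0.008]
plate [347. 229.] 0.63 [ 0.462 -0.14   0.062]
plate [277. 269.] 0.6 [0.528 0.009 0.054]
plate [288. 288.] 0.35 [0.494 0.022 0.032]
rail [390. 193.] 0.67 [ 0.449 -0.31   0.008]
clip [347. 168.] 0.74 [ 0.555 -0.287  0.054]
clip [383. 179.] 0.68 [ 0.454 -0.267  0.095]
clip [308. 205.] 0.37 [ 0.588 -0.177  0.01 ]
small_clip [404. 166.] 0.79 [ 0.44  -0.339  0.082]
bottle [347. 231.] 0.92 [ 0.461 -0.139  0.057]
top [ 0.35  -0.137  1.06 ]
jig [340. 184.] 0.67 [ 0.59  -0.181  0.009]
jig [246. 229.] 0.59 [0.492 0.012 0.042]
rack [243. 232.] 0.59 [0.49  0.021 0.007]
plate [259. 214.] 0.55 [ 0.521 -0.016  0.052]
rail [405. 250.] 0.86 [ 0.446 -0.306  0.057]
clip [395. 240.] 0.87 [ 0.463 -0.283  0.084]
clip [397. 197.] 0.82 [ 0.555 -0.293  0.054]
small_clip [423. 252.] 0.79 [ 0.44  -0.337  0.08 ]
bottle [331. 238.] 0.64 [ 0.467 -0.159  0.078]
bottle [425. 252.] 0.36 [ 0.439 -0.34   0.08 ]
```

```bash
python3 - <<'E'
import cv2
a=cv2.imread('pics/scene0.png')[100:350,210:470];cv2.imwrite('pics/scene0c.png',cv2.resize(a,None,fx=3,fy=2.4*1.0/1.0 if 0 else 3,interpolation=2)[:600,:780] if 0 else cv2.resize(a,(624,600),interpolation=2))
a=cv2.imread('pics/top0.png')[120:320,200:460];cv2.imwrite('pics/top0c.png',cv2.resize(a,(780,600),interpolation=2))
E
```

```text
(no output)
```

View pics/scene0c.png

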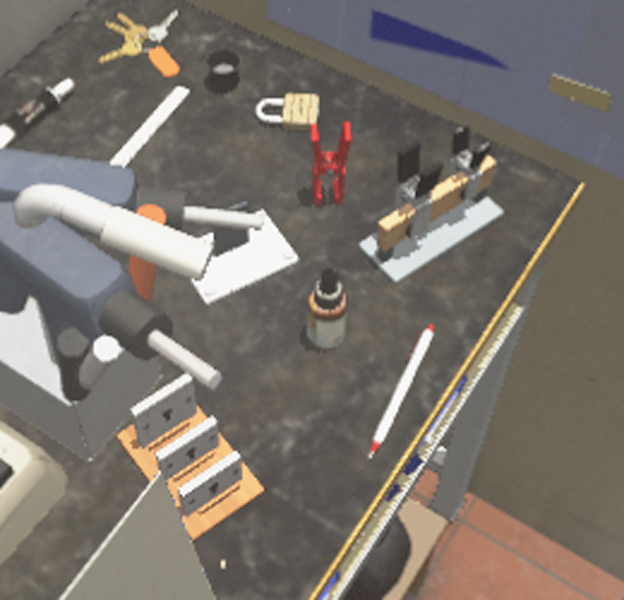

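View pics/top0c.png

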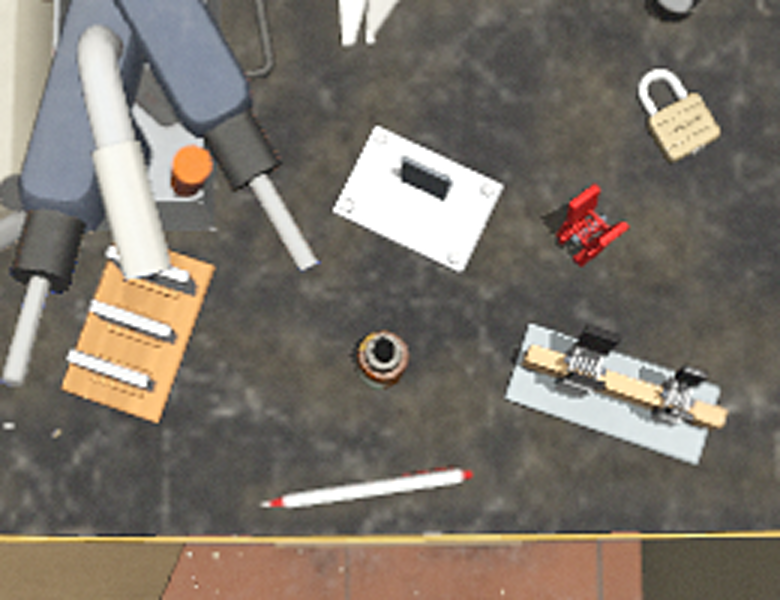

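View pics/scene0.png

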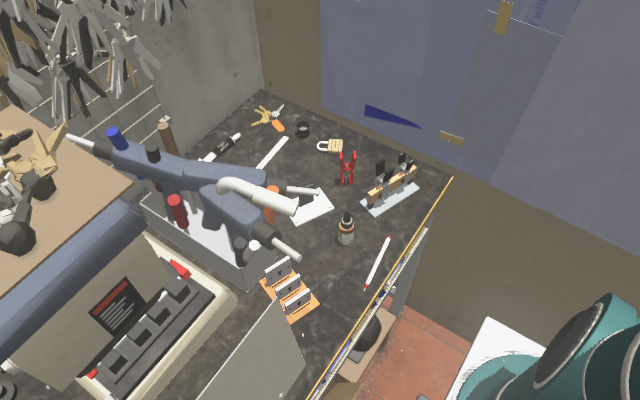

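```bash
cat > m.py <<'E'
from h import *
np.set_printoptions(precision=4,suppress=True)
def rect(P,t):
    r=cv2.minAreaRect((P[:,:2]*1000).astype(np.float32));b=cv2.boxPoints(r)
    e=[b[1]-b[0],b[2]-b[1]];L=sorted(e,key=np.linalg.norm)
    print(t,len(P),'c',np.array(r[0])/1000,'short',round(float(np.linalg.norm(L[0])),1),'long',round(float(np.linalg.norm(L[1])),1),'longdir deg',round(np.degrees(np.arctan2(L[1][1],L[1][0]))%180,2),'zmed',round(float(np.nanmedian(P[:,2])),4),'mean',P.mean(0))
E
python3 - <<'E'
from m import *
Ws={n:np.load(n+'0.npz')['W'] for n in ['scene','top']}
for n,W in Ws.items():
    P=W.reshape(-1,3);P=P[~np.isnan(P[:,0])]
    def sel(x0,x1,y0,y1,z0,z1): return P[(P[:,0]>x0)&(P[:,0]<x1)&(P[:,1]>y0)&(P[:,1]<y1)&(P[:,2]>z0)&(P[:,2]<z1)]
    print(n)
    for nm,b in dict(rackbase=(.4,.6,-.06,.08,.003,.02),tall=(.48,.58,-.05,.07,.056,.075),mid=(.475,.515,-.05,.07,.041,.054),low=(.43,.475,-.05,.07,.041,.054),fence=(.55,.64,-.23,-.13,.061,.075),jigbase=(.53,.65,-.25,-.08,.004,.014),rail=(.4,.5,-.39,-.22,.055,.064),railbase=(.4,.5,-.4,-.2,.003,.011),clips=(.4,.5,-.39,-.22,.075,.14),bottle=(.43,.49,-.2,-.1,.07,.12)).items():
        Q=sel(*b)
        if len(Q)>5: rect(Q,nm)
    M=sel(.35,.75,-.25,.14,.12,.6)
    for x in np.arange(.4,.72,.03):
        r=[]
        for y in np.arange(-.15,.14,.03):
            q=M[(abs(M[:,0]-x)<.015)&(abs(M[:,1]-y)<.015)];r.append(f'{int(q[:,2].min()*1000)}-{int(q[:,2].max()*1000)}' if len(q)>1 else '.')
        print(round(x,2),r)
E
```

```text
scene
rackbase 1470 c [0.4994 0.0099] short 139.5 long 198.6 longdir deg 179.71 zmed 0.0073 mean [0.4951 0.022  0.0085]
tall 353 c [0.551  0.0218] short 46.0 long 98.7 longdir deg 76.54 zmed 0.0658 mean [0.548  0.0183 0.065 ]
mid 158 c [0.4954 0.0268] short 30.7 long 67.9 longdir deg 98.31 zmed 0.0484 mean [0.4958 0.0195 0.0477]
low 155 c [0.4637 0.0326] short 9.3 long 56.2 longdir deg 72.75 zmed 0.0487 mean [0.4631 0.0334 0.048 ]
fence 25 c [ 0.5907 -0.1857] short 4.3 long 20.1 longdir deg 58.32 zmed 0.0683 mean [ 0.5895 -0.1868  0.0676]
jigbase 789 c [ 0.589  -0.1674] short 115.0 long 164.7 longdir deg 90.38 zmed 0.0091 mean [ 0.5748 -0.1737  0.009 ]
rail 261 c [ 0.449  -0.3091] short 29.3 long 135.6 longdir deg 70.76 zmed 0.0605 mean [ 0.4506 -0.3012  0.0601]
railbase 868 c [ 0.45   -0.3007] short 99.5 long 197.1 longdir deg 90.26 zmed 0.0067 mean [ 0.4408 -0.2945  0.0065]
clips 525 c [ 0.4498 -0.3074] short 38.1 long 86.6 longdir deg 68.16 zmed 0.1019 mean [ 0.4526 -0.2999  0.1015]
bottle 135 c [ 0.4693 -0.1485] short 20.1 long 22.7 longdir deg 35.28 zmed 0.0796 mean [ 0.4684 -0.
[... 2245 characters left out ...]
 ['.', '.', '182-193', '.', '245-261', '248-258', '215-250', '222-278', '264-278', '.']
0.52 ['.', '183-194', '187-199', '.', '246-265', '206-266', '211-250', '192-259', '253-259', '.']
0.55 ['.', '.', '185-214', '183-228', '129-267', '207-270', '239-251', '187-248', '.', '.']
0.58 ['.', '.', '197-212', '192-232', '131-263', '203-277', '229-248', '228-233', '.', '.']
0.61 ['.', '.', '.', '193-234', '188-237', '123-276', '216-261', '.', '.', '.']
0.64 ['.', '.', '.', '217-235', '224-240', '120-259', '213-253', '.', '.', '.']
0.67 ['.', '.', '.', '223-227', '223-243', '220-244', '203-240', '149-242', '233-241', '.']
0.7 ['.', '.', '.', '.', '227-243', '232-248', '202-245', '135-241', '.', '.']
```

```bash
python3 - <<'E'
from m import *
H=np.zeros((300,300));C=np.zeros((300,300,3),np.uint8)
for n in ['scene','top']:
    f=np.load(n+'0.npz');P=f['W'].reshape(-1,3);c=f['im'].reshape(-1,3)
    i=np.round((0.75-P[:,0])/.0015);j=np.round((0.2-P[:,1])/.0015)
    for a,b,z,k in zip(i,j,P[:,2],c):
        if 0<=a<300 and 0<=b<300 and z>H[int(a),int(b)]: H[int(a),int(b)]=z;C[int(a),int(b)]=k
G=cv2.dilate(H,np.ones((3,3)))
J=cv2.applyColorMap(np.clip(G/0.3*255,0,255).astype(np.uint8),cv2.COLORMAP_JET)
J=cv2.resize(J,(600,600),interpolation=0)
def px(x,y): return int((0.2-y)/.0015*2),int((0.75-x)/.0015*2)
for x in np.arange(.35,.76,.05): cv2.putText(J,f'{x:.2f}',px(x,.2),0,.4,(255,255,255),1)
for y in np.arange(-.2,.2,.05): cv2.putText(J,f'{y:.2f}',px(.32,y),0,.35,(255,255,255),1)
for c,L,w in [((.5305,.0015),.114,.022),((.5305,.0015),.085,.076)]:
    b=cv2.boxPoints(((c[0]*1e3,c[1]*1e3),(L*1e3,w*1e3),70.9))/1e3
    cv2.polylines(J,[np.array([px(*q) for q in b])],1,(255,255,255),1)
cv2.imwrite('pics/map.png',J)
P=np.vstack([np.load(n+'0.npz')['W'].reshape(-1,3) for n in ['scene','top']])
q=P[(abs(P[:,0]-.53)<.08)&(abs(P[:,1])<.08)&(P[:,2]>.1)]
# within body footprint
u=np.array([np.cos(np.radians(70.9)),np.sin(np.radians(70.9))]);v=np.array([u[1],-u[0]])
d=q[:,:2]-[.5305,.0015];m=(abs(d@u)<.06)&(abs(d@v)<.045)
print(m.sum(),np.percentile(q[m][:,2],[0,5,50,95,100]) if m.any() else '')
E
```

```text
5072 [0.1001 0.2024 0.2458 0.2682 0.2745]
```

View pics/map.png

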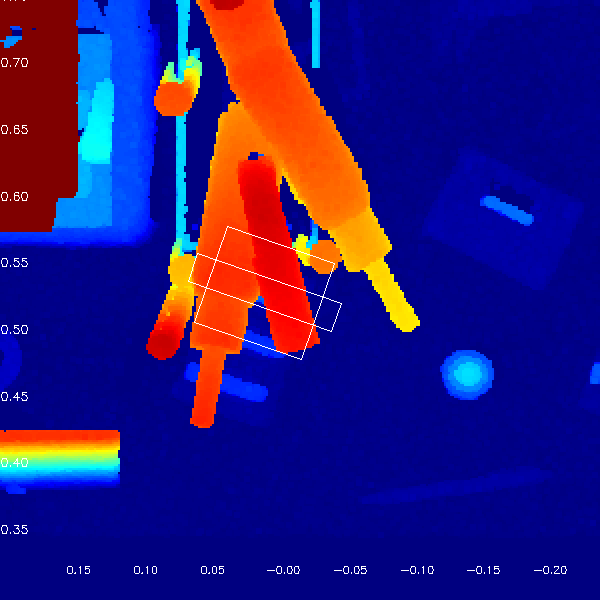

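The rack's back groove holds the tallest plate (scene ~278,270). Grey tools with white rods overhang it at z≈0.2–0.27. Look-alikes are the two short plates (290,285 / 297,297), the red clip (347,168) and the small clip (404,166). The larger black clip is at (383,179).

View pics/top0.png

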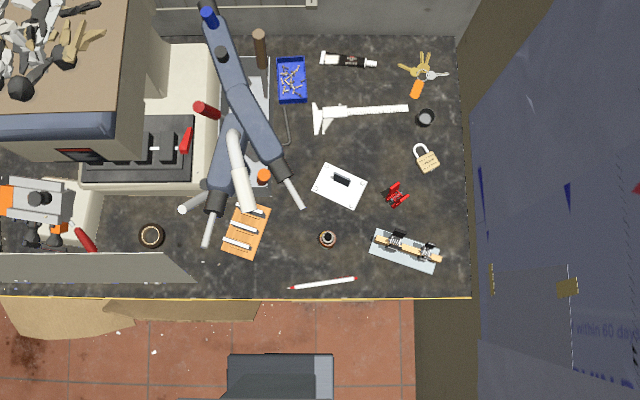

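Call:
jog_arm --increments '[[[-0.01,-0.0295,-0.016,0.112,0],[-0.01,-0.0295,-0.016,0,0],[-0.01,-0.0295,-0.016,0,0],[-0.01,-0.0295,-0.016,0,0],[-0.01,-0.0295,-0.016,0,0],[-0.01,-0.0295,-0.016,0,0],[-0.01,-0.0295,-0.016,0,0],[-0.01,-0.0295,-0.016,0,0],[-0.028,-0.0115,0,0,0],[-0.028,-0.0115,0,0,0],[-0.028,-0.0115,0,0,0],[-0.028,-0.0115,0,0,0],[-0.028,-0.0115,0,0,0],[-0.028,-0.0115,0,0,0],[-0.028,-0.0115,0,0,0],[-0.0225,-0.028,0,0,0],[-0.0225,-0.028,0,0,0],[-0.0225,-0.028,0,0,0],[-0.0225,-0.028,0,0,0],[-0.0225,-0.028,0,0,0]]]'

```text
time: 2.47
tool_pos: [0.3586, 0.0494, 0.3594]
tool_rot: [0.522, 3.098, 0.001]
wrist_force: [2.0, 0.0, -0.1]
gripper_width: 0.0853
gripper_force: 0.0
```

```bash
python3 - <<'E'
from m import *
c=calibration('wrist');print(np.array(c['world_from_camera']),c['fx'])
im,d,W=cloud('wrist');cv2.imwrite('pics/w1.png',im);np.savez('w1.npz',W=W,im=im)
for l in ['plate','rack','jig','bottle']:
    for r in finder.tip_of(l,'wrist')[:3]: print(l,np.round(r['location']),round(r['score'],2),at(W,r['location']))
P=W.reshape(-1,3);P=P[~np.isnan(P[:,0])]
Q=P[(P[:,0]>.43)&(P[:,0]<.6)&(abs(P[:,1])<.08)&(P[:,2]>.055)&(P[:,2]<.075)]
if len(Q)>5: rect(Q,'tall')
E
```

```text
[[ 0.3272  0.9019  0.2818  0.2873]
 [ 0.9449 -0.3128 -0.096   0.0743]
 [ 0.0016  0.2977 -0.9547  0.5021]
 [ 0.      0.      0.      1.    ]] 286.4040617804859
plate [332. 247.] 0.97 [0.5263 0.005  0.0148]
plate [153. 293.] 0.18 [ 0.4679 -0.289   0.102 ]
rack [331. 230.] 0.77 [0.4917 0.015  0.0179]
rack [334. 230.] 0.56 [0.4931 0.02   0.0175]
jig [255. 294.] 0.69 [ 0.5787 -0.1773  0.0084]
jig [250. 322.] 0.37 [ 0.5086 -0.1067  0.1923]
bottle [245. 243.] 0.72 [ 0.4584 -0.1385  0.0315]
bottle [335. 231.] 0.19 [0.4941 0.0215 0.0214]
tall 496 c [0.5658 0.0178] short 73.7 long 99.5 longdir deg 74.92 zmed 0.0655 mean [0.5505 0.0091 0.0646]
```

View pics/w1.png

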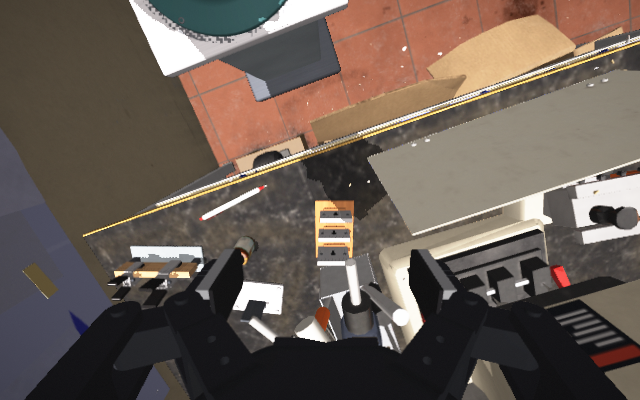

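```bash
cat >> m.py <<'E'
u=np.array([np.cos(np.radians(70.9)),np.sin(np.radians(70.9))]);v=np.array([u[1],-u[0]])
def local(P,c,du,dv,z0,z1):
    P=P.reshape(-1,3);d=P[:,:2]-c;return P[(abs(d@u)<du)&(abs(d@v)<dv)&(P[:,2]>z0)&(P[:,2]<z1)]
E
python3 - <<'E'
from m import *
for n in ['w1','top0','scene0']:
    W=np.load(n+'.npz')['W']
    for t,c,z in [('tall',(.5305,.003),.066),('mid',(.4969,.015),.048),('low',(.4633,.0297),.048)]:
        q=local(W,np.array(c),.04,.012,z-.006,z+.006)
        if len(q)>4: rect(q,n+t); d=q[:,:2]-c; print('   u',np.percentile(d@u,[2,98])*1e3,'v',np.percentile(d@v,[2,98])*1e3)
    q=local(W,np.array((.515,.01)),.1,.12,.12,.3)
    for a in np.arange(-.1,.12,.02): 
        print(round(a,2),[ (int(1e3*k[:,2].min()),int(1e3*k[:,2].max())) if len(k) else 0 for b in np.arange(-.09,.1,.02) for k in [local(q,np.array((.5305,.003))+a*u+b*v,.01,.01,.12,.3)]])
E
```

```text
w1tall 152 c [0.5291 0.0023] short 7.9 long 50.2 longdir deg 71.23 zmed 0.0658 mean [0.5277 0.001  0.0653]
   u [-26.2118  20.206 ] v [-4.7756  2.4265]
w1mid 187 c [0.4964 0.0174] short 9.4 long 54.3 longdir deg 70.9 zmed 0.0478 mean [0.4961 0.0176 0.0473]
   u [-24.9802  28.8985] v [-5.28    3.2175]
w1low 162 c [0.4632 0.033 ] short 7.0 long 54.6 longdir deg 71.08 zmed 0.0478 mean [0.4629 0.0329 0.0473]
   u [-24.1849  29.9813] v [-4.5096  2.1288]
-0.1 [0, 0, 0, 0, 0, (186, 193), (186, 196), 0, 0, 0]
-0.08 [0, 0, 0, 0, 0, 0, (187, 198), (195, 196), 0, 0]
-0.06 [0, 0, 0, 0, 0, 0, 0, (180, 187), 0, 0]
-0.04 [0, 0, 0, (230, 258), (238, 254), 0, 0, 0, 0, 0]
-0.02 [0, 0, 0, (234, 259), (242, 258), 0, (130, 176), (120, 175), 0, 0]
0.0 [(245, 248), 0, (220, 241), (228, 240), (208, 251), (219, 234), 0, (121, 155), 0, 0]
0.02 [(240, 251), (235, 246), (217, 248), (231, 247), (217, 243), 0, 0, 0, 0, 0]
0.04 [0, 0, (217, 247), (187, 245), (147, 245), (120, 243), 0, 0, 0, 0]
0.06 [0, (254, 277), (214, 279), (178, 234), (138, 240), (121, 239), 0, 0, 0, 0]
0.08 [0, 0, 0, 0, (206, 207), (120, 205),
[... 2133 characters left out ...]
), 0, (171, 230), (199, 229), (210, 229), (216, 232)]
-0.02 [0, 0, 0, (237, 261), (240, 264), (257, 267), (133, 266), (137, 230), (213, 231), (227, 234)]
0.0 [(246, 246), 0, (222, 242), 0, (223, 263), (234, 270), (264, 272), (268, 272), (189, 198), (191, 237)]
0.02 [(241, 252), (235, 247), (216, 249), (236, 247), (227, 249), (241, 261), (237, 272), (235, 277), (230, 277), (200, 269)]
0.04 [0, 0, (222, 248), (225, 247), (208, 251), (241, 251), (238, 248), (135, 272), (232, 274), (229, 268)]
0.06 [0, (258, 279), (214, 279), (179, 231), (140, 243), (121, 244), (198, 242), (131, 239), (120, 237), (187, 233)]
0.08 [0, 0, 0, 0, (163, 208), (122, 190), 0, 0, 0, 0]
0.1 [0, 0, 0, 0, 0, 0, 0, 0, 0, 0]
```

Call:
jog_arm --increments '[[[-0.0295,0.002,0,0,0],[-0.0295,0.002,0,0,0],[-0.0295,0.002,0,0,0],[-0.0295,0.002,0,0,0],[-0.0295,0.002,0,0,0],[-0.0295,0.002,0,0,0],[0,0,0.02,0,0],[0,0,0.02,0,0],[0,0,0.02,0,0],[0,0,0,0,0]]]'

```text
time: 3.55
tool_pos: [0.5282, 0.006, 0.2958]
tool_rot: [-0.519, -3.094, 0.004]
wrist_force: [-0.5, 1.0, -1.1]
gripper_width: 0.0853
gripper_force: 0.0
```

Call:
jog_arm --increments '[[[0,0,0.003,0,0],[0,0,0.003,0,0],[0,0,0.003,0,0],[0,0,0.003,0,0],[0,0,0.003,0,0],[0,0,0.003,0,0],[0,0,0.003,0,0],[0,0,0.002,0,0],[0,0,0.002,0,0]]]'

```text
time: 4.3
tool_pos: [0.5296, 0.0046, 0.2741]
tool_rot: [-0.522, -3.098, 0.0]
wrist_force: [0.1, -0.6, -0.4]
gripper_width: 0.0852
gripper_force: 0.0
```

Call:
jog_arm --increments '[[[0,0,0.001,0,0],[0,0,0.001,0,0],[0,0,0.001,0,0],[0,0,0.001,0,0],[0,0,0.001,0,0],[0,0,0.001,0,0]]]'

```text
time: 4.8
tool_pos: [0.5296, 0.0046, 0.2682]
tool_rot: [0.522, 3.098, -0.0]
wrist_force: [0.1, -0.2, -0.1]
gripper_width: 0.0852
gripper_force: 0.0
```

Call:
jog_arm --increments '[[[0,0,0.002,0,0],[0,0,0.002,0,0],[0,0,0.002,0,0],[0,0,0.002,0,0],[0,0,0.002,0,0],[0,0,0.002,0,0],[0,0,0.002,0,0],[0,0,0.001,0,0],[0,0,0.001,0,0],[0,0,0.001,0,0],[0,0,0.001,0,0]]]'

```text
time: 5.72
tool_pos: [0.5296, 0.0046, 0.2503]
tool_rot: [0.522, 3.098, -0.0]
wrist_force: [0.6, -0.0, -0.1]
gripper_width: 0.0853
gripper_force: 0.0
```

Call:
jog_arm --increments '[[[0,0,0.001,0,0],[0,0,0.001,0,0],[0,0,0.001,0,0],[0,0,0.001,0,0],[0,0,0.001,0,0],[0,0,0.001,0,0]]]'

```text
time: 6.22
tool_pos: [0.5296, 0.0046, 0.2442]
tool_rot: [0.522, 3.098, -0.0]
wrist_force: [-0.1, 0.1, 0.0]
gripper_width: 0.0855
gripper_force: 0.0
```

Call:
jog_arm --increments '[[[0,0,0.001,0,0],[0,0,0.001,0,0],[0,0,0.001,0,0],[0,0,0.001,0,0],[0,0,0.001,0,0],[0,0,0.001,0,0],[0,0,0.001,0,0]]]'

```text
time: 6.8
tool_pos: [0.5296, 0.0046, 0.2372]
tool_rot: [0.522, 3.098, -0.0]
wrist_force: [0.5, 0.5, -0.8]
gripper_width: 0.0849
gripper_force: 0.0
```

```bash
python3 - <<'E'
from m import *
im,d,W=cloud('scene');cv2.imwrite('pics/s2.png',cv2.resize(im[90:340,150:430],(672,600),interpolation=2))
E
```

```text
(no output)
```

View pics/s2.png

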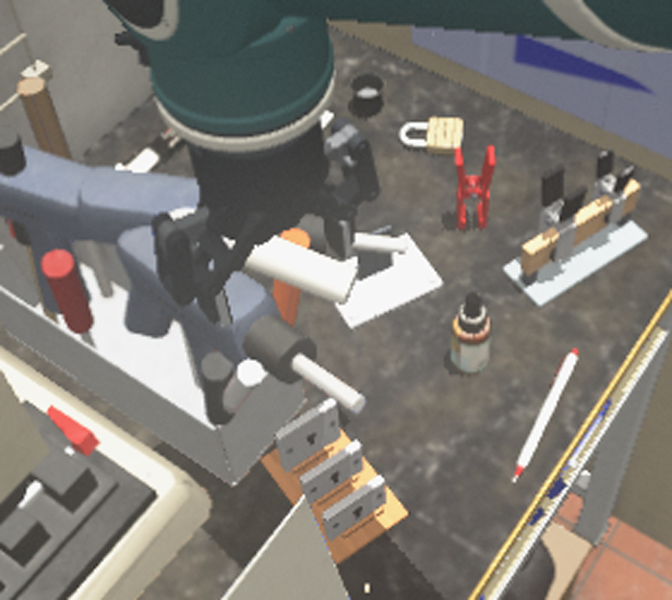

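The gripper sits just above the overhanging grey tool and its white tube (about 300,265 in the crop), with no contact so far. I'll continue with a gentle touch test.

Call:
jog_arm --increments '[[[0,0,0.001,0,0],[0,0,0.001,0,0],[0,0,0.001,0,0],[0,0,0.001,0,0]]]'

```text
time: 7.18
tool_pos: [0.5296, 0.0046, 0.2332]
tool_rot: [0.522, 3.098, -0.0]
wrist_force: [0.6, 0.3, 0.4]
gripper_width: 0.0855
gripper_force: 0.0
```

Call:
jog_arm --increments '[[[0,0,0.001,0,0],[0,0,0.001,0,0],[0,0,0.001,0,0],[0,0,0.001,0,0]]]'

```text
time: 7.52
tool_pos: [0.5296, 0.0046, 0.2292]
tool_rot: [0.522, 3.098, -0.0]
wrist_force: [0.4, -0.1, 0.6]
gripper_width: 0.0854
gripper_force: 0.0
```

Call:
jog_arm --increments '[[[0,0,0.001,0,0],[0,0,0.001,0,0],[0,0,0.001,0,0],[0,0,0.001,0,0]]]'

```text
time: 7.85
tool_pos: [0.5296, 0.0046, 0.2252]
tool_rot: [0.522, 3.098, -0.0]
wrist_force: [-0.1, -0.2, 0.5]
gripper_width: 0.0855
gripper_force: 0.0
```

Call:
jog_arm --increments '[[[0,0,0.001,0,0],[0,0,0.001,0,0],[0,0,0.001,0,0],[0,0,0.001,0,0],[0,0,0.001,0,0],[0,0,0.001,0,0]]]'

```text
time: 8.35
tool_pos: [0.5296, 0.0046, 0.2192]
tool_rot: [0.522, 3.098, -0.0]
wrist_force: [-0.4, -0.5, 1.3]
gripper_width: 0.0853
gripper_force: 0.0
```

Call:
jog_arm --increments '[[[0,0,0.001,0,0],[0,0,0.001,0,0],[0,0,0.001,0,0],[0,0,0.001,0,0],[0,0,0.001,0,0],[0,0,0.001,0,0]]]'

```text
time: 8.85
tool_pos: [0.5296, 0.0046, 0.2132]
tool_rot: [0.522, 3.098, -0.0]
wrist_force: [-0.4, -0.0, -0.3]
gripper_width: 0.0853
gripper_force: 0.0
```

```bash
python3 - <<'E'
from m import *
im,d,W=cloud('scene');cv2.imwrite('pics/s3.png',cv2.resize(im[150:250,200:320],(720,600),interpolation=2))
E
```

```text
(no output)
```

View pics/s3.png

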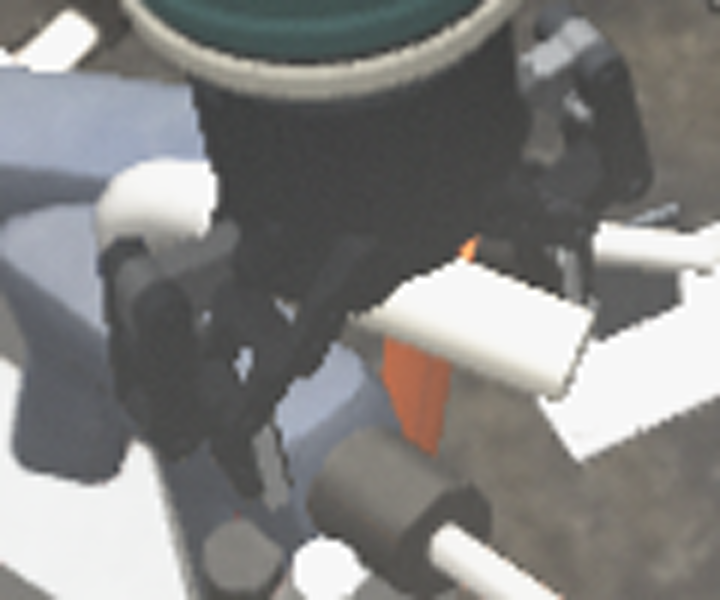

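Call:
jog_arm --increments '[[[0,0,0.001,0,0],[0,0,0.001,0,0],[0,0,0.001,0,0],[0,0,0.001,0,0],[0,0,0.001,0,0],[0,0,0.001,0,0]]]'

```text
time: 9.4
tool_pos: [0.5296, 0.0046, 0.2072]
tool_rot: [-0.522, -3.098, 0.0]
wrist_force: [-0.5, -1.2, -0.7]
gripper_width: 0.0854
gripper_force: 0.0
```

Call:
jog_arm --increments '[[[0,0,0.001,0,0],[0,0,0.001,0,0],[0,0,0.001,0,0],[0,0,0.001,0,0],[0,0,0.001,0,0]]]'

```text
time: 9.82
tool_pos: [0.5296, 0.0046, 0.2022]
tool_rot: [-0.522, -3.098, 0.0]
wrist_force: [-0.4, -0.1, -0.6]
gripper_width: 0.0849
gripper_force: 0.0
```

```bash
python3 - <<'E'
from m import *
im,d,W=cloud('top')
W0=np.load('top0.npz')['W']
# tools moved? compare depth where both are old clutter, away from gripper
for t,b in dict(rodL=(.43,.47,.03,.07),rodR=(.49,.53,-.12,-.07),bendfar=(.65,.75,0,.1)).items():
    f=lambda P:P.reshape(-1,3)[(P[...,0].ravel()>b[0])&(P[...,0].ravel()<b[1])&(P[...,1].ravel()>b[2])&(P[...,1].ravel()<b[3])&(P[...,2].ravel()>.15)&(P[...,2].ravel()<.29)]
    print(t,f(W0).mean(0),f(W).mean(0),len(f(W0)),len(f(W)))
im,d,W=cloud('wrist')
q=local(W,np.array((.5296,.0046)),.1,.1,.15,.3)
for a in np.arange(-.06,.08,.02):
    print(round(a,2),[ (int(1e3*k[:,2].min()),int(1e3*k[:,2].max())) if len(k) else 0 for b in np.arange(-.09,.1,.02) for k in [local(q,np.array((.5305,.003))+a*u+b*v,.01,.01,.12,.35)]])
cv2.imwrite('pics/w3.png',im)
E
```

```text
rodL [0.4507 0.0446 0.2459] [0.449  0.0449 0.2462] 174 158
rodR [ 0.5172 -0.1004  0.1931] [ 0.5173 -0.1004  0.1935] 106 108
bendfar [0.7013 0.028  0.2336] [0.7259 0.0188 0.2438] 1328 688
-0.06 [0, 0, 0, 0, (229, 298), (264, 286), (198, 198), (197, 208), 0, 0]
-0.04 [0, 0, 0, (234, 259), (241, 294), (235, 284), (219, 227), (201, 228), 0, 0]
-0.02 [0, 0, 0, (236, 299), (242, 299), (257, 263), (150, 173), (150, 173), 0, 0]
0.0 [(239, 251), 0, (219, 243), (227, 299), (207, 299), (214, 262), (233, 233), (150, 158), 0, 0]
0.02 [(238, 252), (234, 247), (216, 249), (230, 299), (210, 299), (235, 250), (230, 246), 0, 0, 0]
0.04 [0, 0, (219, 246), (205, 245), (214, 295), (245, 284), (243, 246), 0, 0, 0]
0.06 [0, (253, 278), (214, 279), (191, 246), (186, 298), (204, 286), 0, 0, 0, 0]
0.08 [0, 0, 0, 0, (203, 298), (205, 275), 0, 0, 0, 0]
```

View pics/w3.png

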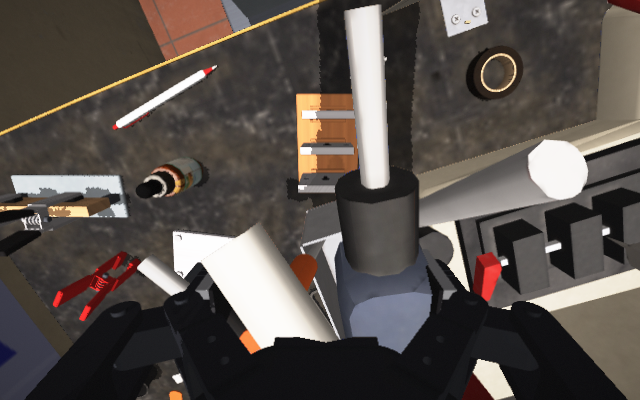

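Call:
jog_arm --increments '[[[0,0,0.001,0,0],[0,0,0.001,0,0],[0,0,0.001,0,0],[0,0,0.001,0,0],[0,0,0.001,0,0]]]'

```text
time: 10.33
tool_pos: [0.5296, 0.0046, 0.1972]
tool_rot: [0.522, 3.098, -0.0]
wrist_force: [1.1, 0.1, 0.2]
gripper_width: 0.085
gripper_force: 0.0
```

Call:
jog_arm --increments '[[[0,0,0.001,0,0],[0,0,0.001,0,0],[0,0,0.001,0,0],[0,0,0.001,0,0]]]'

```text
time: 10.67
tool_pos: [0.5296, 0.0046, 0.1932]
tool_rot: [0.522, 3.098, -0.0]
wrist_force: [-0.2, 0.7, -0.1]
gripper_width: 0.0855
gripper_force: 0.0
```

Call:
jog_arm --increments '[[[0,0,0.001,0,0],[0,0,0.001,0,0],[0,0,0.001,0,0],[0,0,0.001,0,0]]]'

```text
time: 11.0
tool_pos: [0.5296, 0.0046, 0.1892]
tool_rot: [0.522, 3.098, -0.0]
wrist_force: [0.6, -0.4, -0.5]
gripper_width: 0.0856
gripper_force: 0.0
```

Call:
jog_arm --increments '[[[0,0,0.001,0,0],[0,0,0.001,0,0],[0,0,0.001,0,0],[0,0,0.001,0,0]]]'

```text
time: 11.33
tool_pos: [0.5296, 0.0046, 0.1852]
tool_rot: [0.522, 3.098, -0.0]
wrist_force: [-0.5, 0.4, 0.1]
gripper_width: 0.0856
gripper_force: 0.0
```

Call:
jog_arm --increments '[[[0,0,0.001,0,0],[0,0,0.001,0,0],[0,0,0.001,0,0],[0,0,0.001,0,0]]]'

```text
time: 11.67
tool_pos: [0.5296, 0.0046, 0.1812]
tool_rot: [-0.522, -3.098, 0.0]
wrist_force: [-0.1, -0.9, 0.5]
gripper_width: 0.0855
gripper_force: 0.0
```

The gripper body now overlaps the tube's volume with no force, so that clutter can be passed. I'll go down in checked stages.

Call:
jog_arm --increments '[[[0,0,0.002,0,0],[0,0,0.002,0,0],[0,0,0.002,0,0],[0,0,0.002,0,0],[0,0,0.002,0,0],[0,0,0.002,0,0],[0,0,0.002,0,0]]]'

```text
time: 12.25
tool_pos: [0.5296, 0.0046, 0.1671]
tool_rot: [-0.522, -3.098, 0.0]
wrist_force: [0.9, 0.4, -0.1]
gripper_width: 0.0852
gripper_force: 0.0
```

Call:
jog_arm --increments '[[[0,0,0.003,0,0],[0,0,0.003,0,0],[0,0,0.003,0,0],[0,0,0.003,0,0],[0,0,0.003,0,0],[0,0,0.003,0,0],[0,0,0.003,0,0],[0,0,0.003,0,0]]]'

```text
time: 12.92
tool_pos: [0.5296, 0.0046, 0.143]
tool_rot: [0.522, 3.098, -0.0]
wrist_force: [-0.5, -0.4, -0.3]
gripper_width: 0.0856
gripper_force: 0.0
```

Call:
jog_arm --increments '[[[0,0,0.004,0,0],[0,0,0.004,0,0],[0,0,0.004,0,0],[0,0,0.004,0,0],[0,0,0.004,0,0],[0,0,0.004,0,0],[0,0,0.004,0,0],[0,0,0.004,0,0]]]'

```text
time: 13.58
tool_pos: [0.5296, 0.0046, 0.1109]
tool_rot: [0.522, 3.098, -0.0]
wrist_force: [-0.4, 0.7, -0.5]
gripper_width: 0.0857
gripper_force: 0.0
```

```bash
python3 - <<'E'
from m import *
im,d,W=cloud('wrist');cv2.imwrite('pics/w4.png',im);np.savez('w4.npz',W=W,im=im)
q=local(W,np.array((.53,.003)),.04,.012,.060,.072)
if len(q)>4: rect(q,'tall'); dd=q[:,:2]-(.53,.003); print(np.percentile(dd@u,[2,98])*1e3,np.percentile(dd@v,[2,98])*1e3)
for l in ['plate']:
    for r in finder.tip_of(l,'wrist')[:3]: print(l,np.round(r['location']),round(r['score'],2),at(W,r['location']))
E
```

```text
tall 1028 c [0.5304 0.0041] short 8.5 long 56.0 longdir deg 71.15 zmed 0.0658 mean [0.5298 0.0045 0.0654]
[-25.3376  28.0929] [-4.0313  3.8405]
plate [324. 196.] 0.81 [0.5267 0.0047 0.0141]
plate [181. 302.] 0.73 [ 0.5016 -0.0378  0.1714]
plate [328. 155.] 0.69 [0.4935 0.0197 0.0184]
```

Call:
jog_arm --increments '[[[-0.0009,0,0.01,0,0],[0,0,0.01,0,0],[0,0,0.01,0,0],[0,0,0.01,0,0],[0,0,0.01,0,0],[0,0,0.01,0,0],[0,0,0.01,0,0],[0,0,0.01,0,0],[0,0,0.004,0,0],[0,0,0.002,0,0],[0,0,0,0,0]]]'

```text
time: 14.6
tool_pos: [0.5304, 0.0042, 0.025]
tool_rot: [-0.522, -3.098, 0.0]
wrist_force: [-0.5, -0.2, -1.1]
gripper_width: 0.0856
gripper_force: 0.0
```

Call:
jog_arm --increments '[[[0,0,0,0,1],[0,0,0,0,1],[0,0,0,0,1],[0,0,0,0,1],[0,0,0,0,1],[0,0,0,0,1],[0,0,0,0,1],[0,0,0,0,1]]]' --newtons 40

```text
time: 15.27
tool_pos: [0.5308, 0.0044, 0.0259]
tool_rot: [0.522, 3.097, 0.001]
wrist_force: [-1.6, -0.9, 5.2]
gripper_width: 0.0553
gripper_force: 41.3
```

Call:
jog_arm --increments '[[[0,0,-0.005,0,1],[0,0,-0.01,0,1],[0,0,-0.015,0,1],[0,0,-0.015,0,1],[0,0,-0.015,0,1],[0,0,-0.015,0,1],[0,0,-0.015,0,1],[0,0,-0.01,0,1],[0,0,-0.005,0,1]]]'

```text
time: 16.02
tool_pos: [0.531, 0.0044, 0.1321]
tool_rot: [0.521, 3.096, 0.001]
wrist_force: [0.4, -0.1, -2.0]
gripper_width: 0.0552
gripper_force: 42.6
```

```bash
cat > jig.py <<'E'
from m import *
def jigfit(W,im,zs=0):
    g=im.astype(int); white=(g.min(2)>150)
    z=W[...,2]-zs
    R=(W[...,0]>.52)&(W[...,0]<.66)&(W[...,1]>-.26)&(W[...,1]<-.09)
    b=(R&white&(z>.004)&(z<.013)).astype(np.uint8)
    n,l,s,_=cv2.connectedComponentsWithStats(b);k=1+np.argmax(s[1:,4]);P=W[l==k]
    rect(P,'base')
    f=W[R&(z>.0635)&(z<.073)]
    if len(f)>4: rect(f,'fencetop')
    return P,f
E
python3 - <<'E'
from jig import *
for n in ['top0','scene0','w4']:
    F=np.load(n+'.npz')
    try: print(n);P,f=jigfit(F['W'],F['im'])
    except Exception as e: print(e)
im,d,W=cloud('wrist');np.savez('w5.npz',W=W,im=im);cv2.imwrite('pics/w5.png',im)
jigfit(W,im)
E
```

```text
top0
base 1346 c [ 0.5875 -0.1785] short 70.8 long 100.3 longdir deg 63.62 zmed 0.0083 mean [ 0.5855 -0.1775  0.0083]
fencetop 40 c [ 0.5936 -0.1807] short 4.4 long 34.8 longdir deg 64.82 zmed 0.068 mean [ 0.5936 -0.1803  0.068 ]
scene0
base 699 c [ 0.5855 -0.1751] short 68.9 long 99.8 longdir deg 64.41 zmed 0.0091 mean [ 0.5732 -0.1738  0.0091]
fencetop 22 c [ 0.5907 -0.1857] short 4.3 long 20.1 longdir deg 58.32 zmed 0.0687 mean [ 0.5899 -0.1863  0.0682]
w4
base 1831 c [ 0.5706 -0.1854] short 47.2 long 68.7 longdir deg 64.21 zmed 0.0081 mean [ 0.5623 -0.1876  0.0081]
base 2649 c [ 0.586  -0.1759] short 66.8 long 100.4 longdir deg 64.63 zmed 0.0082 mean [ 0.5703 -0.1772  0.0083]
fencetop 6 c [ 0.5992 -0.1707] short 1.4 long 3.4 longdir deg 117.19 zmed 0.0685 mean [ 0.5992 -0.171   0.0684]
```

Call:
jog_arm --increments '[[[0,0,-0.02,0,1],[0,0,-0.03,0,1],[0,0,-0.03,0,1],[0,0,-0.03,0,1],[0,0,-0.03,0,1],[0,0,-0.03,0,1],[0,0,-0.025,0.06,1],[0,0,0,0.055,1],[-0.0202,-0.028,0,0,1],[-0.0202,-0.028,0,0,1],[-0.0202,-0.028,0,0,1],[-0.0202,-0.028,0,0,1],[-0.0202,-0.028,0,0,1],[0,0,0.03,0,1],[0,0,0.03,0,1],[0,0,0.03,0,1],[0,0,0.03,0,1],[0,0,0.03,0,1],[0,0,0.025,0,1],[0,0,0,0,1]]]'

```text
time: 17.73
tool_pos: [0.5583, -0.1647, 0.1456]
tool_rot: [-0.698, -3.056, 0.001]
wrist_force: [-0.1, 0.4, -0.7]
gripper_width: 0.0555
gripper_force: 43.1
```

```bash
python3 - <<'E'
from jig import *
s=manip.get_state();print(s['tool_pos'],s['tool_rot'])
im,d,W=cloud('wrist');np.savez('w6.npz',W=W,im=im);cv2.imwrite('pics/w6.png',im)
P,f=jigfit(W,im)
for l in ['home','stack_top','plate','jig']:
    for r in finder.tip_of(l,'wrist')[:2]: print(l,np.round(r['location']),round(r['score'],2),at(W,r['location']))
# plate in hand
t=np.array(s['tool_pos']);q=W.reshape(-1,3);q=q[(np.linalg.norm(q[:,:2]-t[:2],axis=1)<.06)&(q[:,2]>t[2]+.02)&(q[:,2]<t[2]+.05)]
for z in np.arange(t[2]+.02,t[2]+.05,.005): 
    k=q[abs(q[:,2]-z)<.0025]; print(round(z,3),len(k))
E
```

```text
[ 0.5583 -0.1647  0.1456] [-0.6977 -3.0561  0.0011]
base 4061 c [ 0.5818 -0.174 ] short 56.4 long 99.9 longdir deg 62.91 zmed 0.0081 mean [ 0.5771 -0.1718  0.0081]
home [329. 218.] 0.65 [ 0.5895 -0.1754  0.0081]
home [150. 152.] 0.64 [ 0.4581 -0.2734  0.0597]
plate [325. 234.] 0.83 [ 0.5547 -0.1628  0.1316]
jig [329. 217.] 0.89 [ 0.5884 -0.1749  0.0081]
0.166 461
0.171 1029
0.176 1114
0.181 1253
0.186 3190
0.191 356
```

```bash
cat > fit.py <<'E'
from jig import *
th=np.radians(64.3);Y=np.array([np.cos(th),np.sin(th)]);X=np.array([Y[1],-Y[0]])
def edges(P,c0):
    d=P[:,:2]-c0;x=d@X*1e3;y=d@Y*1e3
    out=[]
    def ln(a,b,f,lo,hi):
        A=[];B=[]
        for t in np.arange(lo,hi,3):
            k=b[abs(a-t)<1.5]
            if len(k)>5: A.append(t);B.append(f(k))
        if len(A)<4: return None
        A=np.array(A);B=np.array(B);p=np.polyfit(A,B,1);r=abs(B-np.polyval(p,A));m=r<=np.median(r)*2+.2;p=np.polyfit(A[m],B[m],1)
        return round(p[1],2),round(np.degrees(np.arctan(p[0])),2),m.sum()
    print('front x(y)',ln(y,x,np.min,-42,42),'y- (x)',ln(x,y,np.min,-34,20),'y+ (x)',ln(x,y,np.max,-34,20),'back',ln(y,x,np.max,-42,42))
E
python3 - <<'E'
from fit import *
c0=np.array([.592,-.1803])  # fence front guess = jig origin
for n in ['w6','w5','top0','scene0']:
    F=np.load(n+'.npz');print(n);P,f=jigfit(F['W'],F['im']);edges(P,c0)
F=np.load('w6.npz');W=F['W'];t=np.array([.5583,-.1647,.1456])
q=W.reshape(-1,3);d=q[:,:2]-t[:2];m=(abs(d@Y)<.024)&(abs(d@X)<.012)&(q[:,2]>.180)&(q[:,2]<.195)
k=q[m];x=d[m]@X*1e3;y=d[m]@Y*1e3
for a in np.arange(-24,25,6):
    s=abs(y-a)<3
    if s.sum()>5: print(a,s.sum(),np.percentile(x[s],[3,97]),np.median(k[s][:,2]))
E
```

```text
w6
base 4061 c [ 0.5818 -0.174 ] short 56.4 long 99.9 longdir deg 62.91 zmed 0.0081 mean [ 0.5771 -0.1718  0.0081]
front x(y) (np.float64(-39.76), np.float64(1.28), np.int64(28)) y- (x) (np.float64(-47.84), np.float64(0.05), np.int64(16)) y+ (x) (np.float64(50.43), np.float64(-0.67), np.int64(16)) back (np.float64(5.25), np.float64(-1.24), np.int64(28))
w5
base 2649 c [ 0.586  -0.1759] short 66.8 long 100.4 longdir deg 64.63 zmed 0.0082 mean [ 0.5703 -0.1772  0.0083]
fencetop 6 c [ 0.5992 -0.1707] short 1.4 long 3.4 longdir deg 117.19 zmed 0.0685 mean [ 0.5992 -0.171   0.0684]
front x(y) (np.float64(-39.95), np.float64(0.43), np.int64(24)) y- (x) (np.float64(-47.84), np.float64(-0.87), np.int64(18)) y+ (x) (np.float64(-2.55), np.float64(-63.65), np.int64(18)) back (np.float64(-3.26), np.float64(-17.78), np.int64(28))
top0
base 1346 c [ 0.5875 -0.1785] short 70.8 long 100.3 longdir deg 63.62 zmed 0.0083 mean [ 0.5855 -0.1775  0.0083]
fencetop 40 c [ 0.5936 -0.1807] short 4.4 long 34.8 longdir deg 64.82 zmed 0.068 mean [ 0.5936 -0.1803  0.068 ]
front x(y) (np.float64(-39.31), np.float6
[... 377 characters left out ...]
r deg 58.32 zmed 0.0687 mean [ 0.5899 -0.1863  0.0682]
front x(y) (np.float64(-40.65), np.float64(1.54), np.int64(25)) y- (x) (np.float64(-46.54), np.float64(-0.8), np.int64(11)) y+ (x) (np.float64(11.28), np.float64(-59.9), np.int64(16)) back (np.float64(0.65), np.float64(-13.41), np.int64(27))
-24 166 [-3.9678  4.026 ] 0.18541815376728238
-18 333 [-4.0532  3.8764] 0.18530810584129387
-12 337 [-4.2821  3.9733] 0.18541796833243906
-6 331 [-4.2558  3.5756] 0.18542297035479688
0 315 [-4.1005  3.2108] 0.1853142426226737
6 319 [-4.1617  3.3536] 0.1853366287606903
12 323 [-4.1969  3.1747] 0.18541588320306254
18 317 [-4.0687  3.2139] 0.18537585635046094
24 160 [-4.0897  3.3726] 0.18532723519806202
```

Call:
jog_arm --increments '[[[-0.0085,0.0006,0,0.007,1],[-0.0085,0.0006,0,0,1],[-0.0085,0.0005,0,0,1],[0,0,0.015,0,1],[0,0,0.02,0,1],[0,0,0.02,0,1],[0,0,0.02,0,1],[0,0,0.02,0,1],[0,0,0.012,0,1],[0,0,0.006,0,1],[0,0,0.002,0,1],[0,0,0,0,1]]]'

```text
time: 18.98
tool_pos: [0.5845, -0.1756, 0.0354]
tool_rot: [0.71, 3.06, -0.001]
wrist_force: [0.3, 0.5, -0.5]
gripper_width: 0.0554
gripper_force: 43.2
```

```bash
python3 - <<'E'
from fit import *
th=np.radians(63.9);Y=np.array([np.cos(th),np.sin(th)]);X=np.array([Y[1],-Y[0]])
s=manip.get_state();t=np.array(s['tool_pos']);print(t,s['tool_rot'],s['wrist_force'])
for n in ['wrist','top','scene']:
    im,d,W=cloud(n);np.savez(n+'7.npz',W=W,im=im)
    q=W.reshape(-1,3);d=q[:,:2]-t[:2];x=d@X*1e3;y=d@Y*1e3
    m=(abs(y)<30)&(x>-8)&(x<22)&(q[:,2]>.062)&(q[:,2]<.078)
    print(n,m.sum())
    for a in np.arange(-8,22,1):
        k=m&(abs(x-a)<.5)
        if k.sum()>2: print(int(a),k.sum(),np.percentile(y[k],[2,98]).round(1),np.median(q[k,2]).round(4))
E
```

```text
[ 0.5845 -0.1756  0.0354] [ 0.7101  3.0602 -0.0005] [ 0.325   0.5154 -0.534 ]
wrist 5025
-8 33 [-29.4  29.8] 0.0729
-7 58 [-29.7  29.6] 0.0749
-6 58 [-29.1  29.6] 0.0725
-5 154 [-28.8  29.5] 0.0715
-4 2010 [-26.7  27.6] 0.0696
-3 544 [-27.3  28.3] 0.0749
-2 277 [-28.   28.7] 0.0755
-1 283 [-27.7  28.1] 0.0756
0 306 [-27.9  28.6] 0.0756
1 284 [-27.3  28.7] 0.0756
2 261 [-28.   28.2] 0.0756
3 217 [-27.3  28.3] 0.0754
4 35 [-27.8  28.9] 0.0749
5 18 [-28.   28.6] 0.0764
6 13 [-27.5  28.4] 0.0747
7 17 [-27.6  28.5] 0.0743
8 21 [-27.5  28.4] 0.0735
9 83 [-27.4  28.3] 0.0687
10 151 [-27.4  28.3] 0.0682
11 146 [-27.3  28.3] 0.0682
12 56 [-17.1  17.6] 0.0677
top 0
scene 81
-6 3 [-29.  -26.7] 0.0678
-5 10 [-26.8  23. ] 0.0746
-4 11 [-24.8  21.4] 0.0709
-3 15 [-26.1  24.8] 0.0666
-2 8 [-26.4  12.7] 0.0678
0 6 [-25.   -1.3] 0.0764
1 4 [-20.6   0.2] 0.0776
3 4 [-29.   -8.4] 0.0773
4 4 [-27.3  -3.3] 0.0761
11 4 [-13.7  -1.9] 0.0683
12 5 [-28.7   2.9] 0.0686
```

Call:
jog_arm --increments '[[[0,0,0.002,0,1],[0,0,0.002,0,1],[0,0,0.002,0,1],[0,0,0,0,1],[-0.0015,0,0,0,1],[-0.0015,0,0,0,1],[0,0,0,0,1]]]'

```text
time: 19.72
tool_pos: [0.5875, -0.1768, 0.0295]
tool_rot: [0.71, 3.06, -0.0]
wrist_force: [-0.5, 0.5, -1.2]
gripper_width: 0.0554
gripper_force: 43.2
```

Call:
jog_arm --increments '[[[-0.0005,0,0,0,1],[-0.0005,0,0,0,1],[-0.0005,0,0,0,1],[0,0,0,0,1]]]'

```text
time: 20.05
tool_pos: [0.5885, -0.1773, 0.0293]
tool_rot: [0.71, 3.06, -0.0]
wrist_force: [-0.0, 0.6, -1.6]
gripper_width: 0.0557
gripper_force: 43.3
```

Call:
jog_arm --increments '[[[-0.0005,0,0,0,1],[-0.0005,0,0,0,1],[0,0,0,0,1]]]'

```text
time: 20.3
tool_pos: [0.5885, -0.1774, 0.0291]
tool_rot: [-0.71, -3.058, -0.001]
wrist_force: [-6.6, 3.0, 2.2]
gripper_width: 0.0556
gripper_force: 43.6
```

Call:
jog_arm --increments '[[[0,0,0.0005,0,1],[0,0,0.0005,0,1],[0,0,0.0005,0,1],[0,0,0,0,1]]]'

```text
time: 20.63
tool_pos: [0.5885, -0.1774, 0.028]
tool_rot: [-0.71, -3.059, -0.001]
wrist_force: [-9.7, 4.3, 10.2]
gripper_width: 0.0552
gripper_force: 44.3
```

Call:
jog_arm --increments '[[[0,0,0,0,0.2],[0,0,0,0,0.2],[0,0,0,0,0.1],[0,0,0,0,0],[0,0,0,0,0],[0,0,0,0,0]]]'

```text
time: 21.13
tool_pos: [0.5894, -0.1778, 0.0279]
tool_rot: [0.71, 3.06, -0.0]
wrist_force: [0.1, 0.1, 0.1]
gripper_width: 0.0853
gripper_force: 0.0
```

Call:
jog_arm --increments '[[[0,0,-0.01,0,0],[0,0,-0.02,0,0],[0,0,-0.02,0,0],[0,0,-0.03,0,0],[0,0,-0.03,0,0],[0,0,0,0,0]]]'

```text
time: 21.63
tool_pos: [0.5913, -0.1791, 0.1438]
tool_rot: [0.709, 3.054, 0.0]
wrist_force: [0.9, 0.1, 0.3]
gripper_width: 0.0851
gripper_force: 0.0
```

```bash
cat > st.py <<'E'
from fit import *
th=np.radians(63.9);Y=np.array([np.cos(th),np.sin(th)]);X=np.array([Y[1],-Y[0]])
O=np.array([.5921,-.1791])
def stack(W):
    q=W.reshape(-1,3);d=q[:,:2]-O;x=d@X*1e3;y=d@Y*1e3
    m=(abs(y)<34)&(x>-14)&(x<12)&(q[:,2]>.0655)&(q[:,2]<.072)
    for a in np.arange(-32,33,5):
        k=m&(abs(y-a)<2)
        if k.sum()>5: print(int(a),k.sum(),np.percentile(x[k],[3,97]).round(1))
    for a in (-7,-4,-2,2,3):
        k=m&(abs(x-a)<.6)
        if k.sum()>5: print('x',a,np.percentile(y[k],[1,99]).round(1),q[k,2].mean().round(4))
    return q[m]
E
python3 - <<'E'
from st import *
s=manip.get_state();print(s['time'],s['tool_pos'],s['gripper_width'])
im,d,W=cloud('wrist');np.savez('w8.npz',W=W,im=im);stack(W)
# clips
for n in ['top0','scene0']:
    W0=np.load(n+'.npz')['W'];q=W0.reshape(-1,3);c=np.array([.449,-.3108]);dd=q[:,:2]-c;a=dd@u;b=dd@v
    m=(abs(a)<.075)&(abs(b)<.03)
    for z0,z1 in [(.055,.064),(.07,.085),(.085,.1),(.1,.115),(.115,.13)]:
        for lo,hi in [(0,.07),(-.07,0)]:
            k=m&(q[:,2]>z0)&(q[:,2]<z1)&(a>lo)&(a<hi)
            if k.sum()>8: print(n,z0,lo,k.sum(),'u',np.percentile(a[k],[2,98]).round(4),'v',np.percentile(b[k],[2,98]).round(4))
E
```

```text
21.6333 [ 0.5913 -0.1791  0.1438] 0.08514714816831409
-27 29 [-8.1 -0.9]
-22 50 [-8.3 -1.1]
-17 65 [-8.   3.1]
-12 73 [-8.3  3.3]
-7 73 [-8.1  3.1]
-2 75 [-8.1  3.4]
3 75 [-8.1  3.4]
8 74 [-8.   3.4]
13 75 [-8.   3.4]
18 66 [-8.2  3.1]
23 50 [-8.4 -0.6]
28 29 [-8. -1.]
x -7 [-25.   27.2] 0.0679
x -4 [-27.3  27.9] 0.0681
x -2 [-26.7  27.4] 0.068
x 2 [-17.1  17.7] 0.0682
x 3 [-17.1  17.8] 0.0679
top0 0.055 0 152 u [0.0009 0.0672] v [-0.0136  0.0113]
top0 0.055 -0.07 157 u [-0.067  -0.0013] v [-0.0139  0.0064]
top0 0.07 0 61 u [0.0204 0.0451] v [-0.0138  0.0102]
top0 0.07 -0.07 78 u [-0.0429 -0.0225] v [-0.0141  0.0102]
top0 0.085 0 56 u [0.0196 0.0421] v [-0.0129  0.0109]
top0 0.085 -0.07 26 u [-0.0399 -0.0247] v [-0.0137  0.0126]
top0 0.1 0 30 u [0.0216 0.0429] v [-0.0154  0.0122]
top0 0.1 -0.07 71 u [-0.0405 -0.0247] v [-0.0165  0.0165]
top0 0.115 0 89 u [0.0213 0.0427] v [-0.0174  0.0187]
scene0 0.055 0 141 u [0.0014 0.0689] v [-0.0146  0.0133]
scene0 0.055 -0.07 120 u [-0.0656 -0.0011] v [-0.0143  0.0117]
scene0 0.07 0 66 u [0.0257 0.0462] v [-0.0147  0.0137]
scene0 0.07 -0.07 80 u [-0.0372 -0.0198] v [-0.0148  0.0117]
scene0 0.085 0 77 u [0.0236 0.044 ] v [-0.0141  0.0118]
scene0 0.085 -0.07 55 u [-0.0394 -0.0224] v [-0.0154  0.0126]
scene0 0.1 0 84 u [0.0227 0.0447] v [-0.0163  0.0139]
scene0 0.1 -0.07 78 u [-0.0388 -0.0218] v [-0.0168  0.0159]
scene0 0.115 0 107 u [0.0232 0.0445] v [-0.0179  0.0175]
```

```bash
python3 -c "
from h import *
s=manip.get_state();print(np.round(s['q'],3),s['tool_pos'])"
```

```text
[-0.341  0.637  0.822  1.738 -0.544  1.005  1.799] [ 0.59064987 -0.17830071  0.14120531]
```

Call:
jog_arm --increments '[[[0,0,-0.008,0.1207,0],[0,0,-0.008,0.1207,0],[0,0,-0.008,0.1207,0],[0,0,-0.008,0.1207,0],[0,0,-0.008,0.1207,0],[0,0,-0.008,0.1207,0],[0,0,-0.008,0.1207,0],[0,0,-0.008,0.1207,0],[0,0,-0.008,0.1207,0],[0,0,-0.008,0.1207,0],[0,0,-0.008,0.1207,0],[0,0,-0.008,0.1207,0],[-0.0277,-0.0181,0,0,0],[-0.0277,-0.0181,0,0,0],[-0.0277,-0.0181,0,0,0],[-0.0277,-0.0181,0,0,0],[-0.0277,-0.0181,0,0,0],[0,0,0,0,0],[0,0,0,0,0]]]'

```text
time: 23.27
tool_pos: [0.4573, -0.2798, 0.234]
tool_rot: [-2.562, -1.818, -0.002]
wrist_force: [1.3, 0.8, -0.8]
gripper_width: 0.0854
gripper_force: 0.0
```

```bash
cat > cl.py <<'E'
from m import *
def clip(W,c=(.4598,-.2796)):
    q=W.reshape(-1,3);dd=q[:,:2]-np.array(c);a=dd@u*1e3;b=dd@v*1e3
    m=(abs(a)<17)&(abs(b)<26)
    for z0,z1 in [(.07,.085),(.085,.095),(.095,.11),(.11,.12),(.12,.13)]:
        k=m&(q[:,2]>z0)&(q[:,2]<z1)
        if k.sum()>8: print(z0,k.sum(),'u',np.percentile(a[k],[1,99]).round(1),'v',np.percentile(b[k],[1,99]).round(1),'z',q[k,2].max())
    k=(abs(a)<60)&(abs(b)<10)&(abs(q[:,2]-.06)<.003)
    if k.sum()>20: rect(q[k],'railtop')
E
python3 - <<'E'
from cl import *
s=manip.get_state();print(np.round(s['q'],3),s['tool_pos'],s['tool_rot'])
im,d,W=cloud('wrist');np.savez('w9.npz',W=W,im=im);clip(W)
for l in ['clip','clip_handles','small_clip']:
    for r in finder.tip_of(l,'wrist')[:3]: print(l,np.round(r['location']),round(r['score'],2),at(W,r['location']))
cv2.imwrite('pics/w9.png',im)
E
```

```text
[-0.423  0.512  1.221  1.859 -0.53   1.15   0.65 ] [ 0.4573 -0.2798  0.234 ] [-2.5617 -1.8179 -0.0019]
0.07 171 u [-13.2  14.4] v [-13.   14.8] z 0.0849747860937271
0.085 153 u [-9.3 13.5] v [-9.  11.6] z 0.09476073145173908
0.095 143 u [-9.8 11.6] v [-12.9  15.1] z 0.10991263875549945
0.11 94 u [-8.9 11.5] v [-14.6  16.7] z 0.1198243670262677
0.12 376 u [-10.   11.4] v [-17.   18.8] z 0.12903768645981636
railtop 645 c [ 0.456  -0.2907] short 15.6 long 96.8 longdir deg 68.52 zmed 0.0598 mean [ 0.4571 -0.2898  0.0598]
clip [329. 187.] 0.87 [ 0.4607 -0.283   0.0849]
clip [406. 160.] 0.59 [ 0.5544 -0.293   0.0496]
clip_handles [416. 162.] 0.81 [ 0.5613 -0.2959  0.0545]
clip_handles [328. 194.] 0.78 [ 0.457  -0.2905  0.0844]
clip_handles [325. 191.] 0.22 [ 0.4549 -0.2861  0.0861]
small_clip [328. 238.] 0.65 [ 0.4396 -0.3407  0.0806]
```

View pics/w9.png

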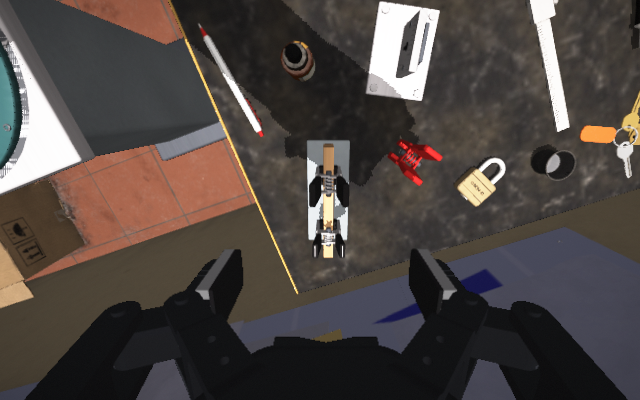

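Close view: the larger black clip is at (329,187), the small clip at (329,240), and the red look-alike at (415,160). The chosen clip is confirmed.

Call:
jog_arm --increments '[[[0.0018,0.0032,0.01,0,0],[0,0,0.02,0,0],[0,0,0.02,0,0],[0,0,0.02,0,0],[0,0,0.02,0,0],[0,0,0.02,0,0],[0,0,0.015,0,0],[0,0,0,0,0],[0,0,0,0,0]]]'

```text
time: 24.22
tool_pos: [0.462, -0.2783, 0.1084]
tool_rot: [-2.559, -1.822, 0.002]
wrist_force: [0.1, 0.2, 1.2]
gripper_width: 0.0852
gripper_force: 0.0
```

```bash
python3 - <<'E'
from cl import *
s=manip.get_state();print(np.round(s['q'],3),s['tool_pos'],s['tool_rot'])
im,d,W=cloud('wrist');np.savez('w10.npz',W=W,im=im);clip(W,s['tool_pos'][:2])
E
```

```text
[-0.283  0.663  1.03   1.954 -0.71   0.942  0.772] [ 0.462  -0.2783  0.1084] [-2.5587 -1.8216  0.0019]
0.07 554 u [-15.1  12.2] v [-15.   13.7] z 0.08498833728746846
0.085 491 u [-12.8  11.6] v [-12.6  11.1] z 0.09495383952447756
0.095 545 u [-10.7   9.7] v [-15.2  14.2] z 0.10999291747733564
0.11 452 u [-11.3   9.5] v [-17.   15.5] z 0.11998082167779608
0.12 1239 u [-11.8   9.5] v [-18.5  17.3] z 0.12898401460525086
railtop 1365 c [ 0.4593 -0.2908] short 16.4 long 94.5 longdir deg 70.37 zmed 0.0599 mean [ 0.4589 -0.2854  0.0599]
```

Call:
jog_arm --increments '[[[-0.001,-0.0006,0.006,0,0],[0,0,0.006,0,0],[0,0,0.005,0,0],[0,0,0,0,0]]]'

```text
time: 24.6
tool_pos: [0.461, -0.2788, 0.0911]
tool_rot: [-2.559, -1.822, 0.0]
wrist_force: [-0.9, -0.3, -0.1]
gripper_width: 0.0853
gripper_force: 0.0
```

Call:
jog_arm --increments '[[[0,0,0,0,0.5],[0,0,0,0,0.6],[0,0,0,0,0.8],[0,0,0,0,1],[0,0,0,0,1],[0,0,0,0,1],[0,0,0,0,1],[0,0,0,0,1],[0,0,0,0,1],[0,0,0,0,1],[0,0,0,0,1],[0,0,0,0,1]]]' --newtons 38

```text
time: 25.6
tool_pos: [0.4612, -0.2791, 0.0919]
tool_rot: [2.559, 1.822, -0.0]
wrist_force: [-0.3, -0.4, -0.5]
gripper_width: 0.0238
gripper_force: 44.0
```

```bash
python3 - <<'E'
from cl import *
s=manip.get_state();print(s['time'],np.round(s['q'],3),s['tool_pos'],s['tool_rot'],s['gripper_width'],s['wrist_force'])
im,d,W=cloud('wrist');np.savez('w11.npz',W=W,im=im);clip(W,s['tool_pos'][:2])
E
```

```text
25.6 [-0.262  0.683  1.003  1.964 -0.737  0.913  0.794] [ 0.4612 -0.2791  0.0919] [ 2.5592  1.822  -0.0001] 0.023750274693746964 [-0.2697 -0.3739 -0.5272]
0.07 1081 u [-13.6  13.2] v [-15.   15.1] z 0.08498886513233561
0.085 107 u [-8.  10.6] v [-11.5  12. ] z 0.0949752124924658
0.095 975 u [-7.6 12. ] v [-24.6  25.1] z 0.10999272355885024
0.11 906 u [-8. 12.] v [-24.8  25.3] z 0.11999087358781405
0.12 2163 u [-11.  12.] v [-23.1  23.6] z 0.1299822458961404
railtop 1601 c [ 0.4571 -0.2907] short 11.9 long 95.5 longdir deg 70.36 zmed 0.0599 mean [ 0.4583 -0.2864  0.0599]
```

Call:
jog_arm --increments '[[[0,0,-0.004,0,1],[0,0,-0.008,0,1],[0,0,-0.012,0,1],[0,0,-0.014,0,1],[0,0,-0.014,0,1],[0,0,-0.014,0,1],[0,0,-0.014,0,1],[0,0,-0.008,0.059,1],[0,0,0,0.06,1],[0.015,0.007,0,0,1],[0.026,0.0125,0,0,1],[0.026,0.0125,0,0,1],[0.026,0.0125,0,0,1],[0.026,0.0125,0,0,1],[0.018,0.009,0,0,1],[0.0107,0.0053,0,0,1],[0,0,0,0,1],[0,0,0,0,1]]]'

```text
time: 27.15
tool_pos: [0.5896, -0.1778, 0.1803]
tool_rot: [2.663, 1.666, -0.001]
wrist_force: [-0.5, -0.4, -1.3]
gripper_width: 0.0237
gripper_force: 44.0
```

```bash
python3 - <<'E'
from st import *
s=manip.get_state();print(s['time'],np.round(s['q'],3),s['tool_pos'],s['tool_rot'],s['gripper_width'],s['wrist_force'])
t=np.array(s['tool_pos']);r=s['tool_rot'];R=cv2.Rodrigues(np.array(r))[0];print('tool y deg',np.degrees(np.arctan2(R[1,1],R[0,1])))
for n in ['wrist','top','scene']:
    im,d,W=cloud(n);np.savez(n+'12.npz',W=W,im=im);print(n);stack(W)
    q=W.reshape(-1,3);d=(q-t)@R*1e3
    for z in (-30,-20,-10,0,10,20,30,38):
        k=(abs(d[:,2]-z)<4)&(abs(d[:,0])<16)&(abs(d[:,1])<24)
        if k.sum()>8: print('toolz',z,k.sum(),'x',np.percentile(d[k,0],[1,99]).round(1),'y',np.percentile(d[k,1],[1,99]).round(1))
cv2.imwrite('pics/w12.png',im)
E
```

```text
27.15 [-0.495  0.717  1.099  1.712 -0.692  1.157  0.351] [ 0.5896 -0.1778  0.1803] [ 2.6626  1.6664 -0.0007] 0.023738981195939323 [-0.4755 -0.3945 -1.2704]
tool y deg -25.918472941109226
wrist
-27 9 [-7.4 -0.4]
-22 32 [-7.6  0. ]
-17 42 [-7.6  3.6]
-12 53 [-7.6  3.8]
-7 55 [-7.6  3.7]
-2 53 [-7.5  3.6]
3 52 [-7.5  3.6]
8 53 [-7.5  3.5]
13 54 [-7.5  3.5]
18 57 [-7.5  3.4]
23 35 [-7.5 -0.2]
28 35 [-7.5 -0.3]
x -7 [-25.2  28. ] 0.0677
x -4 [-24.5  28.5] 0.0679
x -2 [-24.7  28.3] 0.0678
x 2 [-16.6  18.7] 0.068
x 3 [-16.3  18.5] 0.0679
toolz -30 1333 x [-11.1  12.1] y [-23.   22.5]
toolz -20 646 x [-7.8 12. ] y [-23.7  23.6]
toolz -10 514 x [-9.2 12.1] y [-23.5  23.6]
toolz 0 100 x [ 8.6 11.3] y [-11.5  12.3]
toolz 10 821 x [-13.8  13. ] y [-11.   11.2]
toolz 20 148 x [-9.3  9.5] y [-15.4  15.6]
toolz 30 78 x [-1.5  9.7] y [-17.3  17.2]
toolz 38 63 x [-8.1  9.7] y [-18.   18.2]
top
-22 6 [-6.2 -0.5]
-17 11 [-7.4  2.6]
-12 12 [-7.4  4.3]
x -7 [-26.2 -11.3] 0.0681
scene
```

Call:
jog_arm --increments '[[[0.0005,0.0009,0.008,0,1],[0,0,0.012,0,1],[0,0,0.012,0,1],[0,0,0.01,0,1],[0,0,0.006,0,1],[0,0,0,0,1],[0,0,0,0,1]]]'

```text
time: 27.88
tool_pos: [0.5908, -0.1775, 0.1316]
tool_rot: [-2.663, -1.666, 0.001]
wrist_force: [-0.1, -0.1, 0.8]
gripper_width: 0.024
gripper_force: 44.0
```

Call:
jog_arm --increments '[[[0,0,0.006,0,1],[0,0,0.006,0,1],[0,0,0.006,0,1],[0,0,0.006,0,1],[0,0,0.005,0,1],[0,0,0.003,0,1],[0,0,0,0,1],[0,0,0,0,1]]]'

```text
time: 28.55
tool_pos: [0.5909, -0.1774, 0.0998]
tool_rot: [2.663, 1.666, -0.0]
wrist_force: [0.0, -0.3, -0.8]
gripper_width: 0.0239
gripper_force: 44.0
```

```bash
python3 - <<'E'
from st import *
s=manip.get_state();print(s['time'],s['tool_pos'],s['gripper_width'],s['wrist_force'])
im,d,W=cloud('wrist');np.savez('w13.npz',W=W,im=im);stack(W)
E
```

```text
28.55 [ 0.5909 -0.1774  0.0998] 0.02389910769058509 [ 0.0318 -0.2641 -0.7556]
-27 14 [-7.3 -0.6]
-7 7 [-7.7  4.3]
3 17 [-7.7  4.1]
8 94 [-7.7 11.3]
13 108 [-7.7  4. ]
18 100 [-7.7  3.3]
23 80 [-7.6  0. ]
28 60 [-7.6  0. ]
x -7 [-26.8  28.3] 0.0677
x -4 [-26.5  28.6] 0.0679
x -2 [ 7.8 28.9] 0.0679
x 2 [ 3.9 18.5] 0.0679
x 3 [-10.8  18.7] 0.068
```

Call:
jog_arm --increments '[[[0,0,0,0,0.7],[0,0,0,0,0.67],[0,0,0,0,0.64],[0,0,0,0,0.61],[0,0,0,0,0.58],[0,0,0,0,0.55],[0,0,0,0,0.5],[0,0,0,0,0.4],[0,0,0,0,0.2],[0,0,0,0,0],[0,0,0,0,0],[0,0,0,0,0],[0,0,0,0,0]]]'

```text
time: 29.68
tool_pos: [0.5909, -0.1773, 0.0998]
tool_rot: [2.663, 1.667, -0.0]
wrist_force: [0.7, -1.2, -0.5]
gripper_width: 0.085
gripper_force: 0.0
```

Call:
jog_arm --increments '[[[0,0,-0.005,0,0],[0,0,-0.01,0,0],[0,0,-0.02,0,0],[0,0,-0.03,0,0],[0,0,-0.03,0,0],[0,0,-0.03,0,0],[0,0,0,0,0],[0,0,0,0,0]]]'

```text
time: 30.35
tool_pos: [0.5915, -0.1776, 0.2269]
tool_rot: [2.661, 1.666, 0.004]
wrist_force: [-0.2, -0.3, -0.4]
gripper_width: 0.0856
gripper_force: 0.0
```

```bash
python3 - <<'E'
from st import *
s=manip.get_state();print(s['time'],s['tool_pos'],s['gripper_width'],s['wrist_force'])
for n in ['wrist','scene','top']:
    im,d,W=cloud(n);np.savez(n+'14.npz',W=W,im=im);print(n);stack(W)
    q=W.reshape(-1,3);d=(q[:,:2]-O)*1e3;x=d@X;y=d@Y
    for z0 in np.arange(.07,.14,.01):
        k=(q[:,2]>z0)&(q[:,2]<z0+.01)&(abs(x)<28)&(abs(y)<20)
        if k.sum()>8: print('z',z0.round(2),k.sum(),'x',np.percentile(x[k],[1,99]).round(1),'y',np.percentile(y[k],[1,99]).round(1),q[k,2].max().round(4))
for nm,b in dict(bottle=(.43,.49,-.2,-.1,.07,.12),mid=(.475,.515,-.05,.07,.044,.054),low=(.43,.475,-.05,.07,.044,.054),small=(.41,.47,-.38,-.315,.075,.14)).items():
    for W in (np.load('top0.npz')['W'],W):
        q=W.reshape(-1,3);k=(q[:,0]>b[0])&(q[:,0]<b[1])&(q[:,1]>b[2])&(q[:,1]<b[3])&(q[:,2]>b[4])&(q[:,2]<b[5]);print(nm,k.sum(),q[k].mean(0))
E
```

```text
30.35 [ 0.5915 -0.1776  0.2269] 0.08561345931013287 [-0.233  -0.2672 -0.3837]
wrist
-27 8 [-7.2  0.1]
-22 21 [-7.5  0.3]
-7 7 [-7.4  3.6]
-2 9 [-7.4  3.5]
8 19 [-7.4  6. ]
13 38 [-7.3  3.4]
18 38 [-7.3  3.4]
23 31 [-7.3  0.1]
28 22 [-7.3  0.1]
x -7 [-25.3  27.6] 0.0675
x -4 [-25.2  28.7] 0.0678
x -2 [-25.6  28.7] 0.0678
x 2 [-6.4 17.9] 0.0679
x 3 [-10.3  17.9] 0.0679
z 0.07 16 x [-15.8  12.8] y [ 9.6 10.9] 0.0792
z 0.08 81 x [-15.2  12.4] y [-7.9 14.4] 0.09
z 0.09 251 x [-11.3   8.4] y [-13.1  14.3] 0.0963
z 0.1 100 x [-15.2  11.5] y [-8.8 11.6] 0.1098
z 0.11 110 x [-16.3  12.8] y [-9.1 11.7] 0.12
z 0.12 125 x [-17.4  14.6] y [-9.3 11.7] 0.1299
z 0.13 370 x [-19.2  16.4] y [-9.6 11.6] 0.1371
scene
top
-27 7 [-6.1 -0.5]
-22 7 [-7.7 -0.5]
-17 10 [-7.7  2.8]
-12 11 [-7.5  6.6]
z 0.07 19 x [-16.5   9. ] y [-19.4   4.2] 0.0789
z 0.08 23 x [-16.4  10.3] y [-12.    2.2] 0.09
z 0.09 39 x [-10.2   7.4] y [-14.    2.8] 0.0979
z 0.1 15 x [-16.5  10.7] y [-11.7  -2.5] 0.1095
z 0.11 10 x [-17.6   9.4] y [-11.4  -1.2] 0.119
z 0.12 15 x [-18.6  11.6] y [-11.8  -3.6] 0.1299
z 0.13 31 x [-19.7  15.3] y [-11.5  -2.7] 0.1379
bottle 118 [ 0.469  -0.1516  0.0852]
bottle 118 [ 0.4689 -0.1516  0.0849]
mid 118 [0.4966 0.0146 0.0481]
mid 6 [ 0.4867 -0.0101  0.0472]
low 116 [0.4633 0.0295 0.0478]
low 38 [0.4574 0.0124 0.0483]
small 162 [ 0.4402 -0.3419  0.0959]
small 167 [ 0.44   -0.3417  0.0953]
```

```bash
python3 -c "
from workcell import manip
print(manip.finish_job())"
```

```text
the job is handed in; nothing more can be done
None
```

The job is handed in at about 30 s: the tallest plate stands flat against the fence and centred on it, and the larger clip pinches both upright. The bottle and small clip are unmoved. The arm hid the short plates from the last picture, but no contact with them was recorded.

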